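# Press the blue cap home

### The job

Three sample jars on the bench have their push-fit caps standing proud, and only the one with the blue cap is ready to be closed. With the fingertips gently press the blue cap straight down until it sits fully home on its jar, without lifting, tipping or shoving the jar, then withdraw well clear of it. Do not touch the two white-capped jars, whose caps stay ajar, and leave everything else where it is.

Things in the scene. Friction and masses are not known exactly. Their poses are not given: they have to be found in the camera images.
- jar_blue: small round clear jar with white contents, a white label and a blue cap, 44 mm in diameter, 69 mm tall when closed, loose on the bench (about 0.15 kg). Origin at the centre of its underside, z up.
- blue_cap_top (a point): centre of the flat top of the blue cap (cap 40 mm in diameter, 11 mm tall); moves with the cap. It is 69 mm above the jar's underside when the cap is home.
- jar_blue_cap (a joint): height of the blue cap above its home position, m: 0 = fully home, starts 0.006 to 0.010 (standing proud). It slides straight down along the jar's neck at about 1.5 N and stays where it is left; at 0 it meets its stop, where the cap still gives a little like a spring (about 6 N per mm, not counted in this value) and comes back when released.
- jar_black: clear jar with black contents, white label and white cap, 50 mm in diameter, 78 mm tall when closed, loose; must not be touched. Origin at the centre of its underside.
- jar_black_cap (a joint): height of its white cap above home, m; starts 0.006 to 0.010 and must stay so.
- jar_orange: clear jar with orange contents, white label and white cap, 41 mm in diameter, 63 mm tall when closed, loose; must not be touched. Origin at the centre of its underside.
- jar_orange_cap (a joint): height of its white cap above home, m; starts 0.006 to 0.010 and must stay so.
- blue_bottle: light-blue bottle with white cap, 67 mm in diameter, 152 mm tall, standing behind the jars; bystander. Origin at the centre of its underside.
- wash_bottle: white wash bottle with red collar and bent nozzle, 66 x 110 mm, 232 mm tall, at the back left; bystander. Origin at the centre of its underside.
- weight_case: wooden case, 74 x 130 mm, 43 mm tall, heavy, left of the jars; bystander, fixed. Origin at the centre of its underside.
- tape: roll of light-brown tape lying flat, 92 mm in diameter, 25 mm tall, behind the jars; bystander. Origin at the centre of its underside.
- boat: small white weighing boat, 25 x 91 mm, 10 mm tall, right of the jars; bystander. Origin at the centre of its underside.
- tweezers: steel tweezers lying flat, 13 x 122 mm, 8 mm tall, at the front right; bystander. Origin at the centre of the underside.
There are look-alikes about, which are no part of the job. Leave any brown, red or turquoise look-alike of the jar_blue alone.

How it is judged:
On the way, in this order (a step that is already met when the one before it is completed fails the run):
1. the fingers touch the blue-capped jar (contact force between the fingers and jar_blue above 0.2 N).
2. the blue cap is pressed home (value of joint jar_blue_cap below 0.002 m), for 0.1 s.
At the end, for the whole second after the job is handed in: Blue cap home (under 2 mm proud); its jar upright and still on the bench within 20 mm of its start; grasp point over 80 mm from the cap; both white caps still over 4 mm proud; the other jars and loose bystanders within 10 mm of their starts (value of joint jar_blue_cap below 0.002 m and height (world z) of jar_blue below 0.004 m and angle between jar_blue's own z axis and vertical below 0.08 rad and distance of jar_blue from where it was at the start of the episode below 0.02 m and linear speed of jar_blue below 0.02 m/s and distance between the grasp point and blue_cap_top above 0.08 m and value of joint each of jar_black_cap, jar_orange_cap above 0.004 m and distance of each of jar_black, jar_orange, blue_bottle, wash_bottle, tape, boat, tweezers from where it was at the start of the episode below 0.01 m); the robot touches nothing.
It fails at once if the blue-capped jar was lifted, shoved over 30 mm or tipped (height (world z) of jar_blue above 0.008 m or distance of jar_blue from where it was at the start of the episode above 0.03 m or angle between jar_blue's own z axis and vertical above 0.25 rad).
It fails at once if the blue cap was pulled up (value of joint jar_blue_cap above 0.018 m).
It fails at once if the jar was pressed hard (over 30 N) (contact force between any of the arm, the fingers and jar_blue above 30 N).
It fails at once if a white-capped jar was touched (contact force between any of the arm, the fingers and jar_black above 0.3 N or contact force between any of the arm, the fingers and jar_orange above 0.3 N).
It fails at once if a bystander was moved over 15 mm, or the weight case was struck (distance of any of blue_bottle, wash_bottle, tape, boat, tweezers from where it was at the start of the episode above 0.015 m or contact force between any of the arm, the fingers and weight_case above 5 N).
It also fails if it takes over 32 s, if anything falls off the work surface, if the arm or the gripper's body presses on something with over 40 N, if the wrist force passes 120 N, or if a joint passes its speed limit or range.

### The arm

A 6-joint arm with a two-finger parallel gripper is mounted at the origin on a cart in front of the work surface, level with it; the furniture and walls round the work are solid. World frame = base frame: x ahead of the robot, y to its left, z up, the work surface at z = 0. Lengths are in m, angles in rad, forces in N, time in s.
With the tool pointing down it reaches from about 0.225 to 0.875 m from the base axis. Payload 3.4 kg.
Tool frame: the origin (TCP) lies on the centre line of the jaws, within the pads' length; the fingertips stand 11 mm ahead of it and the grasp point (between the pads) lies 8 mm behind it; z points along the fingers, y is the line along which they close (so a half turn about z gives the same grasp; the last joint's range is limited). The gripper opens to 85 mm and grips with 20 to 120 N. Pads are 22 mm wide; open, the fingers measure 114 mm over their backs; the gripper's body (76 mm by 85 mm) begins 54 mm behind the grasp point. The pads swing forward as they close: fully open they stand 13 mm farther back than shut.
Start: joints at [-1.284, 0.276, 1.505, -0, 1.361, -0.121], TCP at [0.228, -0.528, 0.217] pointing down, gripper open.
Joint ranges: [-2.89, 2.89], [-0.75, 2.08], [0.22, 2.7], [-1.18, 4.32], [0.11, 2.71], [-2.7, 2.7]. Speed limits (rad/s): [2.57, 2.57, 3.14, 3.14, 3.14, 3.14].

### API

Orientations are given as a unit quaternion [w, x, y, z].
In Python, from rig import manip, eyes, job gives the robot as it stands.
- The arm moves only by the tool drive_tool, never from a script. Its argument "rows" is a list of rows, each a list of 3 entries, a list of its own where there are three numbers: the turn, a rotation vector about the world's x, y, z in rad, then the shift along the world's x, y, z in cm, then the finger opening in cm, from 0 to 8.54. A call has 1 to 8 rows; each row shifts and turns the commanded pose from where the row before left it; what a row does not reach is not made up. A row lasts 1/8 s, in which the tool goes at most 62.5 mm and 10.7 degrees, less where a joint would pass 70% of its speed; a pose out of reach is approached as far as the arm can. A call is refused whole if a number of a shift passes 6.25 or a number of a turn 0.188, either way. A call with a gripper value outside its range is refused whole. The fingers move at their own pace and stop on an object; "force" is the grip in N (left out, the last holds). Time passes only in rows, so rows that do not move let the fingers close. It gives the time, the measured TCP pose, the force, the opening and the grip force at its end, in the units of the state.
- manip.get_state(): the state, without advancing time (a new reading comes with each control period).
- eyes.get_image(name): name is "scene" or "top" or "wrist"; returns the picture (420x560x3 uint8, red, green, blue); there is no depth.
- eyes.get_calibration(name): a dict with "camera_matrix" (3x3 intrinsics, pixels), "view" (4x4, takes a point from world to camera coordinates). Camera axes: x right, y up, looking along -z (the intrinsics and any distortion apply to the point x, -y, -z); pixel columns grow to the right and rows downward; lengths in m; the calibration is good to about 2 mm. The wrist camera is an equidistant fisheye: a pixel r from the principal point sees the ray r / f radians off the axis. A picture is of the moment at which its call begins: read the wrist's pose just before it. get_calibration takes no time and is no camera call; for the wrist camera it gives the pose at the moment of the call.
- job.sign_off(): hands the job in; it is judged then, once.
The state is a dict: "clock": time; "qpos": joint angles; "qd": joint speeds; "effort": joint torques, N m; "position": TCP position; "ee_rot": TCP orientation; "contact_force": force on the tool from outside, world axes, zero at the start; "moment": the same for the moment, N m; "width": finger opening in m; "gripper_force": force on a finger pad.
Only numpy, scipy, OpenCV 4.12 (cv2) and the standard library are available. Lean on these libraries where they do the work, as an engineer would, in place of code of your own. Each camera call takes 0.05 s, during which the arm holds its last target. There are 200 camera calls.

## Working session

There is one attempt and no reset: what is moved stays moved. The work goes in short steps, Python scripts to look and compute and a tool call to move; the robot and the scene stay as the last step left them, time stands still between calls to the robot, and variables do not carry over. Pictures are saved under pics/ and viewed, at most 10 in all, crops included, and the job is handed in when it is done.

Besides the shell and the picture viewer there is one more tool, called as name(argument=value, ...), one argument or row to a line, values as JSON. drive_tool: Moves the arm, as the interface text tells. Its arguments: {"type":"object","properties":{"rows":{"type":"array"},"force":{"type":"number"}},"required":["rows"]}

```bash
mkdir -p pics
python3 - <<'E'
from rig import manip, eyes, job
import cv2,numpy as np
for n in("scene","top"):
    im=eyes.get_image(n); cv2.imwrite(f"pics/{n}0.png",im[:,:,::-1])
    c=eyes.get_calibration(n);print(n,{k:np.round(v,4).tolist() if not isinstance(v,str) else v for k,v in c.items()})
s=manip.get_state();print(s)
E
```

```text
scene {'camera_matrix': [[534.1147, 0.0, 283.075], [0.0, 534.1147, 217.2101], [0.0, 0.0, 1.0]], 'view': [[0.5273, -0.8496, 0.0157, -0.2447], [0.3564, 0.2379, 0.9036, -0.2682], [-0.7714, -0.4708, 0.4282, -1.0205], [0.0, 0.0, 0.0, 1.0]]}
top {'camera_matrix': [[497.9284, 0.0, 276.9786], [0.0, 497.9284, 210.6714], [0.0, 0.0, 1.0]], 'view': [[-0.0205, -0.9996, -0.0203, 0.1088], [0.9803, -0.0241, 0.1961, -0.534], [-0.1965, -0.0159, 0.9804, -1.2448], [0.0, 0.0, 0.0, 1.0]]}
{'clock': 0.1, 'qpos': array([-1.28402678e+00,  2.76552015e-01,  1.50599565e+00,  2.17686109e-06,
        1.36070384e+00, -1.21042483e-01]), 'qd': array([-0.00029103, -0.00096246, -0.00216804, -0.0003343 ,  0.00032177,
       -0.00039883]), 'effort': array([-1.06360275e-05, -4.17704809e+01, -2.46406442e+01, -4.59460080e-04,
        5.73572106e-03, -5.45470016e-06]), 'position': array([ 0.22788042, -0.527385  ,  0.21621901]), 'ee_rot': array([-8.26668260e-04,  9.79282808e-01,  2.02495665e-01, -6.75898915e-05]), 'contact_force': array([-0.38281572, -0.20229532,  0.13376602]), 'moment': array([-0.00024657,  0.03339429, -0.02154682]), 'gripper_force': 0.0, 'width': 0.08511978162666911}
```

View pics/scene0.png

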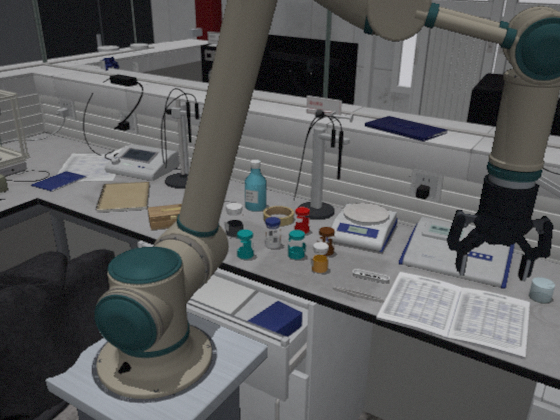

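View pics/top0.png

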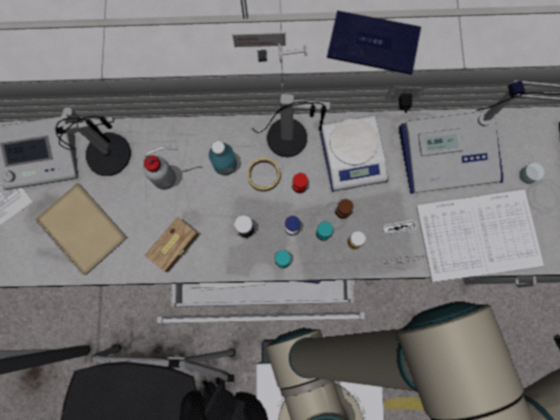

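The candidates in the top view are:
- Blue cap at (292,225), scene (272,225).
- Turquoise look-alikes at (325,230) and (283,258), red at (300,183), brown at (345,208).
- White caps at (244,226) on the black jar and (357,240) on the orange jar.

Only (292,225) has a blue cap over white contents and a label. I'll confirm it with a crop and measure it.

```bash
cat > h.py <<'E'
import numpy as np,cv2
from rig import eyes
def ray(n,u,v):
    c=eyes.get_calibration(n);K=np.array(c["camera_matrix"]);V=np.array(c["view"])
    d=np.linalg.inv(K)@[u,v,1]; d=V[:3,:3].T@[d[0],-d[1],-d[2]]
    return -V[:3,:3].T@V[:3,3],d
def plane(n,u,v,z):
    o,d=ray(n,u,v);return o+d*(z-o[2])/d[2]
E
python3 - <<'E'
from h import *
a=cv2.imread("pics/scene0.png");b=cv2.imread("pics/top0.png")
cr=[cv2.resize(i[y:y+100,x:x+130],None,fx=3,fy=4 if 0 else 3,interpolation=cv2.INTER_CUBIC) for i,x,y in((a,215,190),(b,235,170))]
cv2.imwrite("pics/crop.png",np.hstack(cr))
for n,i,u,v in(("scene",a,272,225),("top",b,292,225)):
    h=cv2.cvtColor(i,cv2.COLOR_BGR2HSV)
    m=cv2.inRange(h,(108,70,40),(135,255,255))
    k,l,s,c=cv2.connectedComponentsWithStats(m)
    for j in range(1,k):
        if np.hypot(*(c[j]-[u,v]))<25 and s[j][4]>15: print(n,s[j],c[j],plane(n,*c[j],0.077))
for t,u,v,z in(("red",300,183,.07),("turq",325,230,.07),("turq2",283,258,.07),("black",244,226,.086),("orange",357,240,.071),("brown",345,208,.07)):print(t,plane("top",u,v,z).round(3))
E
```

```text
scene [266 217  14  11 119] [272.37815126 221.6302521 ] [0.49104453 0.0509726  0.077     ]
top [285 216  16  15 178] [292.44382022 222.96629213] [0.49884057 0.05762064 0.077     ]
red [0.605 0.035 0.07 ]
turq [ 0.48  -0.025  0.07 ]
turq2 [0.411 0.084 0.07 ]
black [0.492 0.18  0.086]
orange [ 0.452 -0.105  0.071]
brown [ 0.536 -0.079  0.07 ]
```

View pics/crop.png

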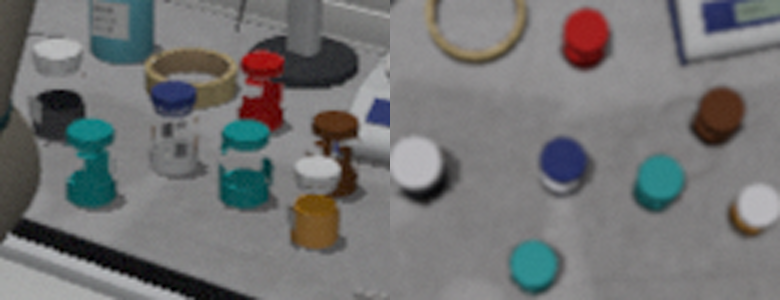

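The crop confirms it: the blue cap, on clear glass with white contents and a label, is at top (292,223), about (0.499, 0.057). I'll move above it at the current height while closing the gripper.

drive_tool(
  rows=[
    [[0,0,0],[2.2,4.8,0],0],
    [[0,0,0],[2.2,4.8,0],0],
    [[0,0,0],[2.2,4.8,0],0],
    [[0,0,0],[2.2,4.8,0],0],
    [[0,0,0],[2.2,4.8,0],0],
    [[0,0,0],[2.2,4.8,0],0],
    [[0,0,0],[2.2,4.8,0],0],
    [[0,0,0],[2.2,4.8,0],0],
  ],
  force=20,
)

```text
clock: 1.1
position: [0.4043, -0.1422, 0.2169]
ee_rot: [0.0, 0.979, 0.202, 0.0]
contact_force: [1.2, 0.5, 0.2]
width: -0.0001
gripper_force: 0.0
```

drive_tool(
  rows=[
    [[0,0,0],[2.2,4.8,0],0],
    [[0,0,0],[2.2,4.8,0],0],
    [[0,0,0],[2.2,4.8,0],0],
    [[0,0,0],[2.2,4.8,0],0],
    [[0,0,0],[0.7,0.8,0],0],
    [[0,0,0],[0,0,0],0],
    [[0,0,0],[0,0,0],0],
  ],
)

```text
clock: 1.98
position: [0.4983, 0.055, 0.2168]
ee_rot: [0.0, 0.979, 0.202, -0.001]
contact_force: [0.5, 0.1, 0.3]
width: -0.0001
gripper_force: 0.0
```

Run:
```python
from h import *
from rig import manip
s=manip.get_state();print(s["clock"],s["position"],s["ee_rot"],s["width"],s["contact_force"])
im=[]
for n in("wrist","scene"):
    i=eyes.get_image(n)[:,:,::-1]; cv2.imwrite(f"pics/{n}1.png",i); im.append(i)
c=eyes.get_calibration("wrist");print(c)
cv2.imwrite("pics/w1.png",np.hstack([cv2.resize(im[0],(500,375)),cv2.resize(im[1][100:290,200:350],(296,375))]))
```

```text
1.975 [0.49833482 0.05497407 0.21681455] [ 2.84201533e-04  9.79401769e-01  2.01920129e-01 -5.95623212e-04] -9.178514805321459e-05 [0.50362461 0.08180674 0.30070238]
{'camera_matrix': array([[325.1922621 ,   0.        , 278.21705564],
       [  0.        , 325.1922621 , 207.5337287 ],
       [  0.        ,   0.        ,   1.        ]]), 'view': array([[ 3.95480749e-01, -9.18474251e-01, -1.61777660e-04,
        -1.46849659e-01],
       [ 8.82958766e-01,  3.80236828e-01, -2.75324848e-01,
        -4.24895287e-01],
       [ 2.52940297e-01,  1.08742834e-01,  9.61351238e-01,
        -5.11156185e-01],
       [ 0.00000000e+00,  0.00000000e+00,  0.00000000e+00,
         1.00000000e+00]])}
```

View pics/w1.png

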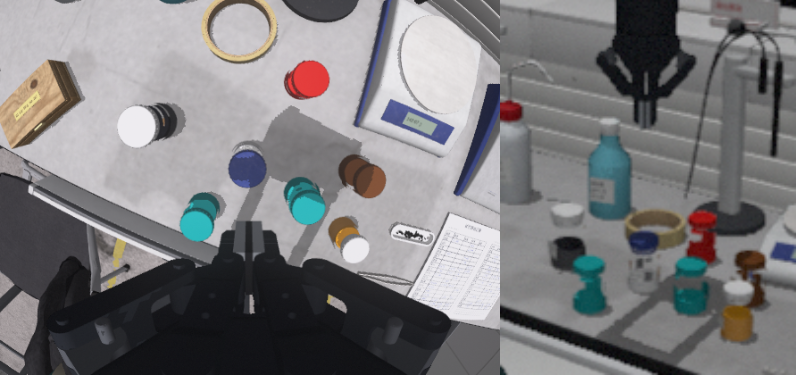

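The wrist view shows the blue cap at about (277,190) full-scale, ahead of the shut fingertips, with nothing touching. Next I'll refine its position with the wrist ray.

```bash
cat >> h.py <<'E'
def wray(u,v):
    c=eyes.get_calibration("wrist");K=c["camera_matrix"];V=c["view"]
    p=np.array([u-K[0,2],v-K[1,2]])/K[0,0];r=np.hypot(*p);d=np.r_[p/r*np.sin(r),np.cos(r)]
    return -V[:3,:3].T@V[:3,3], V[:3,:3].T@[d[0],-d[1],-d[2]]
E
python3 - <<'E'
from h import *
i=cv2.imread("pics/wrist1.png");h=cv2.cvtColor(i,cv2.COLOR_BGR2HSV)
m=cv2.inRange(h,(108,70,40),(135,255,255))
k,l,s,c=cv2.connectedComponentsWithStats(m)
for j in range(1,k):
    if np.hypot(*(c[j]-[277,190]))<25 and s[j][4]>100:
        cs,_=cv2.findContours((l==j).astype("uint8"),0,2);e=cv2.fitEllipse(cs[0])
        print(s[j],c[j],e)
        x,y,w,hh,_=s[j]
        o,d=wray(*c[j])
        for z in(.072,.077):print(o+d*(z-o[2])/d[2])
        for p in((x,c[j][1]),(x+w,c[j][1])):
            o,d=wray(*p);print(o+d*(.077-o[2])/d[2])
        o2,d2=ray("top",292.44,222.97)
        A=np.c_[d,-d2];o,d=wray(*c[j]);A=np.c_[d,-d2];t=np.linalg.lstsq(A,o2-o,rcond=None)[0];print("tri",o+d*t[0],o2+d2*t[1])
E
```

```text
[ 256  168   42   42 1368] [276.6001462  188.87719298] ((276.5877685546875, 188.94204711914062), (40.64101028442383, 41.250728607177734), 169.5866241455078)
[0.49934258 0.05678924 0.072     ]
[0.50038742 0.05721053 0.077     ]
[0.49276656 0.07497786 0.077     ]
[0.50834645 0.03878372 0.077     ]
tri [0.49960861 0.05689651 0.07327305] [0.49948556 0.05757503 0.07324159]
```

Target is (0.500, 0.057). The cap should be touched near TCP z = 0.088 and be home at 0.080. I'll descend to 0.095 first.

drive_tool(
  rows=[
    [[0,0,0],[0.2,0.2,-3.5],0],
    [[0,0,0],[0,0,-3.5],0],
    [[0,0,0],[0,0,-3],0],
    [[0,0,0],[0,0,-1.5],0],
    [[0,0,0],[0,0,-0.7],0],
    [[0,0,0],[0,0,0],0],
    [[0,0,0],[0,0,0],0],
  ],
)

```text
clock: 2.95
position: [0.5019, 0.058, 0.096]
ee_rot: [0.0, 0.979, 0.202, 0.001]
contact_force: [-0.5, 0.9, 0.6]
width: 0.0003
gripper_force: 0.0
```

drive_tool(
  rows=[
    [[0,0,0],[0,0,-0.2],0],
    [[0,0,0],[0,0,-0.2],0],
    [[0,0,0],[0,0,-0.2],0],
    [[0,0,0],[0,0,-0.1],0],
    [[0,0,0],[0,0,-0.1],0],
    [[0,0,0],[0,0,-0.1],0],
    [[0,0,0],[0,0,-0.1],0],
    [[0,0,0],[0,0,0],0],
  ],
)

```text
clock: 3.95
position: [0.501, 0.0581, 0.0849]
ee_rot: [0.0, 0.979, 0.202, -0.0]
contact_force: [0.1, -0.7, 0.5]
width: 0.0
gripper_force: 0.0
```

drive_tool(
  rows=[
    [[0,0,0],[0,0,-0.1],0],
    [[0,0,0],[0,0,-0.1],0],
    [[0,0,0],[0,0,-0.1],0],
    [[0,0,0],[0,0,0],0],
  ],
)

```text
clock: 4.45
position: [0.5009, 0.0581, 0.0819]
ee_rot: [0.0, 0.979, 0.202, -0.0]
contact_force: [0.6, -1.2, -0.8]
width: 0.0001
gripper_force: 0.0
```

drive_tool(
  rows=[
    [[0,0,0],[0,0,-0.1],0],
    [[0,0,0],[0,0,0],0],
    [[0,0,0],[0,0,0],0],
  ],
)

```text
clock: 4.82
position: [0.5011, 0.0581, 0.081]
ee_rot: [0.0, 0.979, 0.202, 0.0]
contact_force: [-0.2, 0.0, -0.4]
width: 0.0001
gripper_force: 0.0
```

Run:
```python
from h import *
from rig import manip
s=manip.get_state();print(s["clock"],s["position"],s["contact_force"])
im=[]
for n in("wrist","scene"):
    i=eyes.get_image(n)[:,:,::-1]; cv2.imwrite(f"pics/{n}2.png",i); im.append(i)
cv2.imwrite("pics/w2.png",np.hstack([cv2.resize(im[0],(480,360)),cv2.resize(im[1][170:270,230:318],(316,360),interpolation=cv2.INTER_CUBIC)]))
```

```text
4.825 [0.50105734 0.05812166 0.08103245] [-0.17039315  0.00557149 -0.3971045 ]
```

View pics/w2.png

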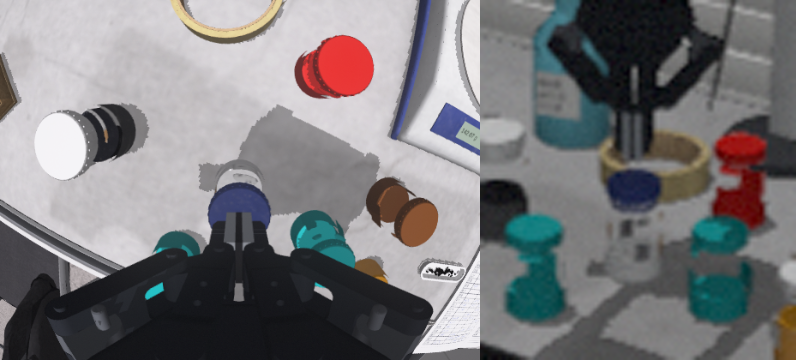

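The wrist view shows the tips over the cap at (240,215), and the jar is upright. The force is still at noise level, so I'll keep going in small steps until it rises.

drive_tool(
  rows=[
    [[0,0,0],[0,0,-0.05],0],
    [[0,0,0],[0,0,-0.05],0],
    [[0,0,0],[0,0,0],0],
    [[0,0,0],[0,0,0],0],
  ],
)

```text
clock: 5.42
position: [0.501, 0.0581, 0.08]
ee_rot: [0.0, 0.979, 0.203, -0.0]
contact_force: [-1.1, 0.3, 0.5]
width: -0.0001
gripper_force: 0.0
```

drive_tool(
  rows=[
    [[0,0,0],[0,0,-0.05],0],
    [[0,0,0],[0,0,-0.05],0],
    [[0,0,0],[0,0,0],0],
    [[0,0,0],[0,0,0],0],
  ],
)

```text
clock: 5.92
position: [0.5011, 0.0581, 0.079]
ee_rot: [0.0, 0.979, 0.202, 0.0]
contact_force: [-0.3, -0.4, 1.0]
width: -0.0002
gripper_force: 0.0
```

drive_tool(
  rows=[
    [[0,0,0],[0,0,-0.05],0],
    [[0,0,0],[0,0,-0.05],0],
    [[0,0,0],[0,0,0],0],
    [[0,0,0],[0,0,0],0],
  ],
)

```text
clock: 6.42
position: [0.501, 0.0581, 0.078]
ee_rot: [0.0, 0.979, 0.202, -0.0]
contact_force: [-1.2, -0.1, -0.4]
width: -0.0
gripper_force: 0.0
```

Run:
```python
from h import *
from rig import manip
s=manip.get_state();print(s["clock"],s["position"],s["contact_force"])
im=[]
for n in("wrist","scene"):
    i=eyes.get_image(n)[:,:,::-1]; cv2.imwrite(f"pics/{n}3.png",i); im.append(i)
f=lambda k:cv2.resize(k[170:340,200:360],(400,425),interpolation=cv2.INTER_CUBIC)
g=lambda k:cv2.resize(k[190:260,240:305],(395,425),interpolation=cv2.INTER_CUBIC)
cv2.imwrite("pics/w3.png",np.hstack([f(im[0]),g(im[1])]))
# blue-cap row extents in scene, before/after
for q in(0,2,3):
    a=cv2.imread(f"pics/scene{q}.png");h=cv2.cvtColor(a,cv2.COLOR_BGR2HSV);m=cv2.inRange(h,(108,70,40),(135,255,255))[200:240,255:290]
    r,c=np.nonzero(m);print(q,r.min()+200,r.max()+200,c.min()+255,c.max()+255,len(r),r.mean()+200,c.mean()+255)
```

```text
6.425 [0.50102163 0.05811259 0.0780151 ] [-1.16884671 -0.12007385 -0.3758413 ]
0 217 227 266 279 119 221.63025210084032 272.3781512605042
2 217 226 266 279 117 221.7008547008547 272.4017094017094
3 217 227 266 279 120 221.66666666666666 272.40833333333336
```

View pics/w3.png

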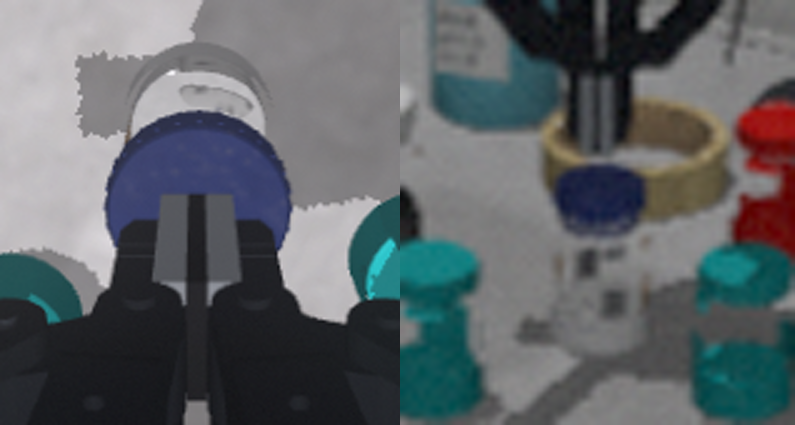

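The cap hasn't moved, and the tips seem to end a few pixels above its top in the scene view. I'll check the tip position against the projection.

Run:
```python
from h import *
c=eyes.get_calibration("scene");K=np.array(c["camera_matrix"]);V=np.array(c["view"])
def pr(p):
    q=V[:3,:3]@p+V[:3,3];q=K@[q[0],-q[1],-q[2]];return (q[:2]/q[2]).round(1)
for z in(.06,.067,.072,.078,.084,.090):print(z,pr(np.array([.501,.058,z])))
a=cv2.imread("pics/scene3.png")[:,272:275].mean(1).round()
for r in range(208,230):print(r,a[r])
w=eyes.get_calibration("wrist");Vw=w["view"];Kw=w["camera_matrix"]
def pw(p):
    q=Vw[:3,:3]@p+Vw[:3,3];q=np.array([q[0],-q[1],-q[2]]);t=np.arctan2(np.hypot(q[0],q[1]),q[2]);return (Kw[:2,2]+Kw[0,0]*t*q[:2]/np.hypot(q[0],q[1])).round(1)
for z in(.060,.067,.070,.075,.078,.082):print("w",z,pw(np.array([.501,.058,z])))
i=cv2.imread("pics/wrist3.png");h=cv2.cvtColor(i,cv2.COLOR_BGR2HSV);m=cv2.inRange(h,(108,70,40),(135,255,255))[150:300,200:360]
r,cc=np.nonzero(m);print("wcap rows",r.min()+150,r.max()+150,cc.min()+200,cc.max()+200)
```

```text
0.06 [272.1 225.4]
0.067 [272.2 223. ]
0.072 [272.2 221.3]
0.078 [272.2 219.3]
0.084 [272.2 217.2]
0.09 [272.2 215.1]
208 [72. 67. 65.]
209 [71. 68. 65.]
210 [73. 70. 68.]
211 [73. 70. 67.]
212 [73. 68. 68.]
213 [75. 69. 67.]
214 [72. 68. 65.]
215 [93. 92. 90.]
216 [121. 116. 117.]
217 [75. 52. 49.]
218 [63. 36. 30.]
219 [63. 35. 29.]
220 [60. 33. 25.]
221 [65. 35. 30.]
222 [66. 35. 29.]
223 [68. 34. 25.]
224 [71. 36. 29.]
225 [66. 34. 24.]
226 [73. 48. 43.]
227 [86. 71. 67.]
228 [89. 72. 71.]
229 [118. 112. 109.]
w 0.06 [278.1 240. ]
w 0.067 [278.1 244.6]
w 0.07 [278.1 246.6]
w 0.075 [278.1 250.2]
w 0.078 [278.1 252.5]
w 0.082 [278.1 255.6]
wcap rows 215 270 242 316
```

The scene tip edge at row 215 implies z ≈ 0.09, about 10 mm above the cap. So the tips sit further back than nominal. I'll continue down, checking force at every stage.

drive_tool(
  rows=[
    [[0,0,0],[-0.1,-0.1,-0.1],0],
    [[0,0,0],[0,0,-0.1],0],
    [[0,0,0],[0,0,0],0],
    [[0,0,0],[0,0,0],0],
  ],
)

```text
clock: 7.02
position: [0.5001, 0.0571, 0.076]
ee_rot: [0.0, 0.979, 0.202, 0.0]
contact_force: [-0.0, -0.5, -0.5]
width: -0.0001
gripper_force: 0.0
```

drive_tool(
  rows=[
    [[0,0,0],[0,0,-0.1],0],
    [[0,0,0],[0,0,-0.1],0],
    [[0,0,0],[0,0,0],0],
    [[0,0,0],[0,0,0],0],
  ],
)

```text
clock: 7.52
position: [0.5, 0.0571, 0.074]
ee_rot: [0.0, 0.979, 0.202, -0.0]
contact_force: [-0.5, -0.0, -0.4]
width: -0.0005
gripper_force: 0.0
```

drive_tool(
  rows=[
    [[0,0,0],[0,0,-0.1],0],
    [[0,0,0],[0,0,-0.1],0],
    [[0,0,0],[0,0,0],0],
    [[0,0,0],[0,0,0],0],
  ],
)

```text
clock: 8.02
position: [0.5001, 0.0571, 0.072]
ee_rot: [0.0, 0.979, 0.202, 0.0]
contact_force: [0.4, -0.4, -0.1]
width: 0.0007
gripper_force: 0.0
```

```bash
cat > chk.py <<'E'
import sys
from h import *
from rig import manip
q=sys.argv[1]
F=np.mean([manip.get_state()["contact_force"]],0)
a=eyes.get_image("scene")[:,:,::-1];cv2.imwrite(f"pics/scene{q}.png",a);b=eyes.get_image("wrist")[:,:,::-1];cv2.imwrite(f"pics/wrist{q}.png",b)
h=cv2.cvtColor(a,cv2.COLOR_BGR2HSV);m=cv2.inRange(h,(108,70,40),(135,255,255))[200:240,255:290]
r,c=np.nonzero(m);print(F,r.min()+200,r.max()+200,len(r),r.mean()+200,c.mean()+255)
print(a[210:222,272:275].mean((1,2)).round())
f=lambda k:cv2.resize(k[170:340,200:360],(400,425),interpolation=cv2.INTER_CUBIC)
g=lambda k:cv2.resize(k[190:260,240:305],(395,425),interpolation=cv2.INTER_CUBIC)
cv2.imwrite(f"pics/w{q}.png",np.hstack([f(b),g(a)]))
E
python3 chk.py 4
```

```text
[ 0.42414508 -0.43218816 -0.12368588] 218 226 114 221.82456140350877 272.39473684210526
[64. 64. 64. 67. 70. 69. 73. 63. 41. 43. 40. 41.]
```

View pics/w4.png

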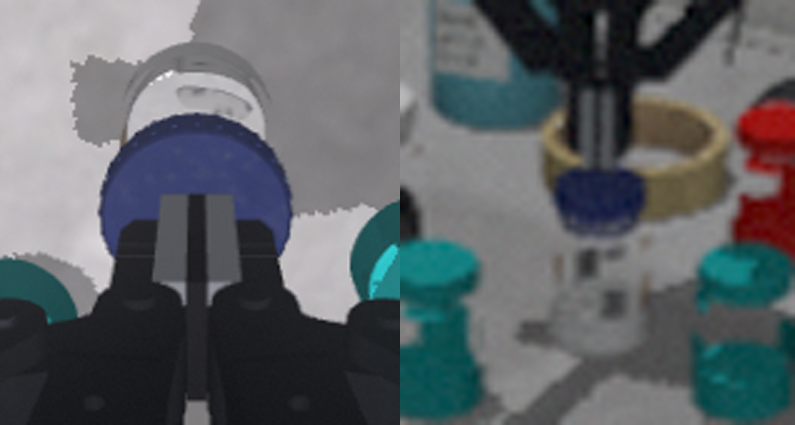

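The gap is closing (tip row about 217, z ≈ 0.083), so contact should be about 5 mm further down. Continuing.

drive_tool(
  rows=[
    [[0,0,0],[0,0,-0.1],0],
    [[0,0,0],[0,0,-0.1],0],
    [[0,0,0],[0,0,-0.1],0],
    [[0,0,0],[0,0,0],0],
    [[0,0,0],[0,0,0],0],
  ],
)

```text
clock: 8.75
position: [0.5001, 0.0571, 0.069]
ee_rot: [0.0, 0.979, 0.202, 0.0]
contact_force: [-0.3, -0.2, 0.2]
width: -0.0
gripper_force: 0.0
```

drive_tool(
  rows=[
    [[0,0,0],[0,0,-0.1],0],
    [[0,0,0],[0,0,-0.1],0],
    [[0,0,0],[0,0,0],0],
    [[0,0,0],[0,0,0],0],
  ],
)

```text
clock: 9.25
position: [0.5, 0.0571, 0.067]
ee_rot: [0.0, 0.979, 0.202, -0.0]
contact_force: [-0.0, 0.9, 0.3]
width: -0.0
gripper_force: 0.0
```

drive_tool(
  rows=[
    [[0,0,0],[0,0,-0.1],0],
    [[0,0,0],[0,0,-0.1],0],
    [[0,0,0],[0,0,0],0],
    [[0,0,0],[0,0,0],0],
  ],
)

```text
clock: 9.75
position: [0.5, 0.0571, 0.065]
ee_rot: [0.0, 0.979, 0.203, -0.0]
contact_force: [-0.6, -0.1, -0.3]
width: 0.0003
gripper_force: 0.0
```

```bash
python3 chk.py 5
```

```text
[-0.62620525 -0.14582259 -0.29682784] 218 227 101 222.3960396039604 272.3762376237624
[65. 64. 67. 66. 70. 69. 71. 70. 69. 68. 55. 42.]
```

View pics/w5.png

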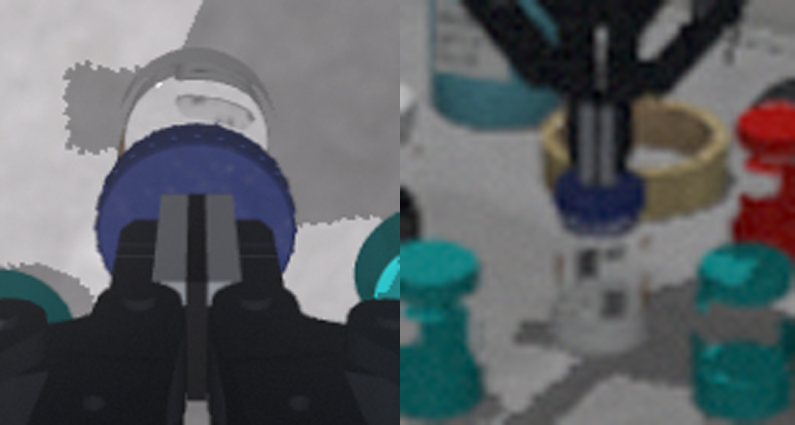

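The tips now overlap the cap's top face at scene row 220 and contact is imminent.

drive_tool(
  rows=[
    [[0,0,0],[0,0,-0.1],0],
    [[0,0,0],[0,0,-0.1],0],
    [[0,0,0],[0,0,0],0],
    [[0,0,0],[0,0,0],0],
  ],
)

```text
clock: 10.35
position: [0.5001, 0.0571, 0.0631]
ee_rot: [0.0, 0.979, 0.203, 0.0]
contact_force: [0.3, 1.1, 1.0]
width: -0.0004
gripper_force: 0.3
```

drive_tool(
  rows=[
    [[0,0,0],[0,0,-0.1],0],
    [[0,0,0],[0,0,-0.1],0],
    [[0,0,0],[0,0,0],0],
    [[0,0,0],[0,0,0],0],
  ],
)

```text
clock: 10.85
position: [0.5001, 0.0571, 0.061]
ee_rot: [0.0, 0.979, 0.203, 0.0]
contact_force: [-0.2, -0.4, 0.5]
width: 0.0002
gripper_force: 0.4
```

```bash
python3 chk.py 6
```

```text
[-0.19814147 -0.35728291  0.53256594] 219 227 96 223.375 272.4583333333333
[64. 64. 66. 66. 72. 71. 70. 70. 70. 69. 68. 60.]
```

The pads register contact and the cap is sliding. Continuing until the stop shows in the force.

drive_tool(
  rows=[
    [[0,0,0],[0,0,-0.1],0],
    [[0,0,0],[0,0,-0.1],0],
    [[0,0,0],[0,0,0],0],
    [[0,0,0],[0,0,0],0],
  ],
)

```text
clock: 11.45
position: [0.5001, 0.0571, 0.059]
ee_rot: [0.0, 0.979, 0.202, 0.0]
contact_force: [0.2, 0.0, 0.1]
width: -0.0001
gripper_force: 0.4
```

drive_tool(
  rows=[
    [[0,0,0],[0,0,-0.1],0],
    [[0,0,0],[0,0,-0.1],0],
    [[0,0,0],[0,0,0],0],
    [[0,0,0],[0,0,0],0],
  ],
)

```text
clock: 11.95
position: [0.5001, 0.0571, 0.057]
ee_rot: [0.0, 0.979, 0.202, 0.0]
contact_force: [-0.6, 0.0, 1.7]
width: -0.0004
gripper_force: 0.4
```

drive_tool(
  rows=[
    [[0,0,0],[0,0,-0.1],0],
    [[0,0,0],[0,0,0],0],
    [[0,0,0],[0,0,0],0],
  ],
)

```text
clock: 12.32
position: [0.5001, 0.0571, 0.056]
ee_rot: [0.0, 0.979, 0.202, 0.0]
contact_force: [-0.4, 0.5, 0.3]
width: 0.0
gripper_force: 0.5
```

```bash
python3 chk.py 7
```

```text
[-0.38155944  0.47949027  0.34566307] 220 228 86 224.69767441860466 272.3953488372093
[37. 64. 64. 66. 69. 71. 71. 70. 70. 70. 68. 69.]
```

drive_tool(
  rows=[
    [[0,0,0],[0,0,-0.1],0],
    [[0,0,0],[0,0,0],0],
    [[0,0,0],[0,0,0],0],
  ],
)

```text
clock: 12.8
position: [0.5001, 0.0571, 0.055]
ee_rot: [0.0, 0.979, 0.202, 0.0]
contact_force: [-0.5, 0.7, 1.1]
width: 0.0003
gripper_force: 0.5
```

drive_tool(
  rows=[
    [[0,0,0],[0,0,-0.1],0],
    [[0,0,0],[0,0,0],0],
    [[0,0,0],[0,0,0],0],
  ],
)

```text
clock: 13.18
position: [0.5001, 0.0571, 0.0542]
ee_rot: [0.0, 0.979, 0.202, 0.0]
contact_force: [-0.8, -0.6, 2.7]
width: -0.0001
gripper_force: 1.6
```

drive_tool(
  rows=[
    [[0,0,0],[0,0,-0.1],0],
    [[0,0,0],[0,0,0],0],
    [[0,0,0],[0,0,0],0],
  ],
)

```text
clock: 13.55
position: [0.5002, 0.0571, 0.0536]
ee_rot: [0.0, 0.979, 0.203, 0.0]
contact_force: [-0.7, -0.1, 6.6]
width: 0.0002
gripper_force: 3.4
```

Force is rising on the spring (6.6 N), so the cap is home. I'll withdraw straight up.

drive_tool(
  rows=[
    [[0,0,0],[0,0,0],0],
    [[0,0,0],[0,0,0.3],0],
    [[0,0,0],[0,0,0.7],0],
    [[0,0,0],[0,0,2.5],0],
    [[0,0,0],[0,0,4],0],
    [[0,0,0],[0,0,4],0],
    [[0,0,0],[0,0,4],0],
    [[0,0,0],[0,0,2],0],
  ],
)

```text
clock: 14.55
position: [0.5008, 0.0571, 0.2305]
ee_rot: [0.0, 0.979, 0.202, 0.002]
contact_force: [-0.2, 0.8, -0.3]
width: -0.0005
gripper_force: 0.0
```

drive_tool(
  rows=[
    [[0,0,0],[0,0,0],0],
    [[0,0,0],[0,0,0],0],
    [[0,0,0],[0,0,0],0],
  ],
)

```text
clock: 14.92
position: [0.4992, 0.0572, 0.2266]
ee_rot: [-0.0, 0.979, 0.202, -0.001]
contact_force: [0.2, -0.8, -0.1]
width: -0.0001
gripper_force: 0.0
```

```bash
python3 chk.py 8
```

```text
[ 0.2484598  -0.79153525 -0.05722448] 220 229 112 224.33035714285714 272.33035714285717
[ 74.  74.  73.  72. 100. 140. 134. 122. 103.  80.  67.  40.]
```

View pics/w8.png

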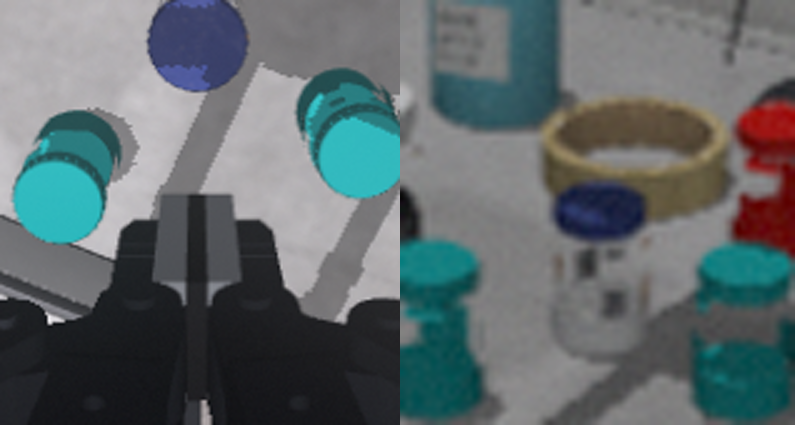

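The cap dropped about 2.7 rows, roughly 8 mm, and now sits flush at scene (272,224). The jar is upright where it was and the gripper is well clear.

```bash
python3 -c "
from rig import job
print(job.sign_off())"
```

```text
the job is handed in; nothing more can be done
None
```

The blue cap is pressed home (down about 8 mm, peak reading about 7 N), the jar stayed upright where it was, no other object was touched, the gripper is about 16 cm clear, and the job is handed in (no verdict shown).

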